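# Feel a work nest into the marker's hidden socket and run the slide home

## Robot

A 6-joint arm with a two-finger parallel gripper is mounted at the origin on the work surface. World frame = base frame: x ahead of the robot, y to its left, z up, the work surface at z = 0. Lengths are in mm, angles in rad, forces in N, time in s.
With the tool pointing down it reaches from about 350 to 975 mm from the base axis. Payload 7.1 kg.
Tool frame: the origin (TCP) lies on the front face of the gripper's body, between the roots of the fingers; the fingertips stand 80 mm ahead of it and the grasp point (between the pads) lies 61 mm ahead of it; z points along the fingers, y is the line along which they close (so a half turn about z gives the same grasp; the last joint's range is limited). The gripper opens to 88 mm and grips with 3 to 60 N. Pads are 20 mm wide; open, the fingers measure 115 mm over their backs; the gripper's body (75 mm by 178 mm) begins 61 mm behind the grasp point.
Start: joints at [1.202, 0.423, 1.63, -0, 1.089, -0.019], TCP at [214.162, 587.146, 302.675] pointing down, gripper open.
Joint ranges: [-3, 3], [-0.9, 2.11], [0.09, 2.58], [-1.31, 4.45], [0.11, 2.69], [-2.54, 2.54]. Speed limits (rad/s): [2.39, 2.39, 3.01, 3.14, 3.14, 3.14].

## Interface

Orientations are given as a rotation vector (axis times angle).
In Python, from workcell import readout, vision, close_job gives the robot as it stands.
- The arm moves only by the tool servo_tool, never from a script. Its argument "plan" is a list that holds one entry, the list of rows, each a list of 7 numbers: the gripper command: -1 is fully open, 1 is shut, values between are in proportion, then the shift along the world's x, y, z in units of 40 mm (1.0 is 40 mm), then the turn, a rotation vector about the world's x, y, z in units of 5 degrees (1.0 is 5 degrees). A call has 1 to 5 rows; each row shifts and turns the commanded pose from where the row before left it; what a row does not reach is not made up. A row lasts 1/12 s, in which the tool goes at most 41.7 mm and 7.16 degrees, less where a joint would pass 70% of its speed; a pose out of reach is approached as far as the arm can. A call is refused whole if a number of a shift passes 1 or a number of a turn 1, either way. A call with a gripper value outside its range is refused whole. The fingers move at their own pace and stop on an object; the grip force is fixed at half the most. Time passes only in rows, so rows that do not move let the fingers close. It gives the time, the measured TCP pose, the force, the opening and the grip force at its end, in the units of the state.
- readout.get_obs(): the state, without advancing time (a new reading comes with each control period).
- vision.get_image(name): name is "side" or "top"; returns the picture (480x640x3 uint8, red, green, blue); there is no depth.
- vision.camera_params(name): a dict with "fx", "fy", "cx", "cy" (pixels), "rvec" (rotation vector, rad) and "tvec" (3), from world to camera coordinates, as OpenCV has them. Camera axes: x right, y down, z forward; pixel columns grow to the right and rows downward; lengths in mm; the calibration is good to about 2 mm. A picture is of the moment at which its call begins. camera_params takes no time and is no camera call.
- close_job(): hands the job in; it is judged then, once.
The state is a dict: "t": time; "qpos": joint angles; "qvel": joint speeds; "joint_torque": joint torques, N m; "ee_pos": TCP position; "orientation": TCP orientation; "ft_force": force on the tool from outside, world axes, zero at the start; "moment": the same for the moment, N m; "width": finger opening in mm; "grasp_force": force on a finger pad.
Only numpy, scipy, OpenCV 4.12 (cv2) and the standard library are available. Lean on these libraries where they do the work, as an engineer would, in place of code of your own. Each camera call takes 0.05 s, during which the arm holds its last target. There are 200 camera calls.

## Task

Load the laser marker: take the brass work nest from the wooden rack, feel about lightly with its spigot in the window of the pulled-out loading slide until it drops into the hidden socket hole under the cover, and seat it fully home with its flange flat on the cover. Then push the slide gently all the way in under the lens and let go. Never press the nest hard against the slide, do not slam the slide, and leave the other nests, the rack and the rest of the bench as they are.

Things in the scene. Friction and masses are not known exactly. Their poses are not given: they have to be found in the camera images.
- nest_brass_grip (a point): Brass work nest, loose, 130 to 210 g, upright, round about z. From the top: brass grip cylinder, 28 mm diameter, 44 mm tall; aluminium flange, 44 mm diameter, 8 mm thick; steel spigot, 12 mm diameter, 22 mm long, foot chamfered 1.7 mm. This point: on the axis, in the grip cylinder, 20 mm below the top, 24 above the flange's top, 32 above the flange's underside, 54 above the spigot's foot.
- nest_blue_grip (a point): Bystander: a nest of the same shape with a blue body, same point. Standing in the rack.
- nest_black_grip (a point): Bystander: a nest of the same shape with a black body, same point. Standing in the rack.
- rack: Fixed wooden rack 260 x 90 x 32 mm; origin at the centre of its underside, x along its length. Three loose 18 mm holes, 27 mm deep, 80 mm apart along x (the middle one at the centre) hold the three nests, flanges on the rack's top; which nest is in which hole varies.
- marker: Bench laser marker, fixed: grey base 540 x 280 x 30 mm, column, white scan head with a black lens whose lower end is 252 mm above the table (radius 43 mm). Origin on the table straight below the lens; x points into the machine, the way the slide goes in; z up. The head takes 60 mm on every side of the lens axis and runs back (+x) to the column.
- window (a point): Centre of the round window, 30 mm across, in the 6 mm thick aluminium cover of the loading slide, on the cover's top face (76 mm above the table). Moves with the slide; x along the slide, into the machine, y across, z up. The cover reaches 185 mm to -x, 115 mm to +x, 65 mm to each side. The nest's spigot goes through this window into the socket hole; the flange then rests on the cover.
- slide (a joint): Travel of the loading slide, m: 0 = pulled fully out, 0.180 = fully home against its stop, the window under the lens. It starts 0 to 0.03 from the outer end. Stiff to move: about 6 N of friction, and it stays where it is left.
- slide_handle (a point): Centre of the slide's black handle bar, 165 mm from the window's centre along -x of the window and 30 mm above the cover. The bar is 12 mm thick along x, 80 mm long along y and 20 mm tall, on two short posts 20 mm high. It can be pushed or pinched from above.
- blank_tray: Bystander: a loose white two-part tray 130 x 100 x 30 mm with brass blanks in it; origin under its centre.
- glue: Bystander: a loose small white bottle with red cap, 28 mm in diameter, 75 mm tall; origin under its centre.
- driver: Bystander: a loose screwdriver 160 mm long lying on the table.
- caliper: Bystander: a loose caliper 200 mm long lying on the table.
- block_face (a point): 6 mm below the window's centre, on the black top face of the socket block. The block has one hidden blind hole, vertical, 13.5 mm diameter, 20 mm deep, black in black. Set by X and Y screws for the last job, it is off this point by up to 5 mm along x and 5 mm along y, either way, unknown. A spigot standing on the face holds the flange 16 mm above the cover.

How it is judged (in metres and radians):
On the way:
1. the brass nest is seated in the socket, flange flat on the cover, while the slide is still out (z of nest_brass_grip in the frame of window below 0.0345 m and horizontal distance between nest_brass_grip and window below 0.01 m and angle between nest_brass_grip's own z axis and vertical below 0.06 rad and value of joint slide below 0.08 m), for 0.2 s.
At the end, for the whole second after the job is handed in: The brass nest stands in the socket hole with its flange within 2.5 mm of the cover, within 10 mm of the window's centre and upright within 0.06 rad; the slide is within 5 mm of its inner stop; everything is at rest and released (z of nest_brass_grip in the frame of window below 0.0345 m and horizontal distance between nest_brass_grip and window below 0.01 m and angle between nest_brass_grip's own z axis and vertical below 0.06 rad and value of joint slide above 0.175 m and linear speed of nest_brass below 0.02 m/s); the robot touches nothing.
It fails at once if the nest is pressed against the slide with more than 45 N (contact force between nest_brass and slide above 45 N).
It fails at once if the slide is slammed: faster than 0.4 m/s (velocity of joint slide above 0.4 m/s).
It fails at once if the blue or black nest is moved by more than 10 mm (distance of any of nest_blue_grip, nest_black_grip from where it was at the start of the episode above 0.01 m).
It fails at once if a bench thing is moved by more than 20 mm (distance of any of blank_tray, glue, driver, caliper from where it was at the start of the episode above 0.02 m).
It also fails if it takes over 64 s, if anything falls off the work surface, if the arm or the gripper's body presses on something with over 40 N, if the wrist force passes 120 N, or if a joint passes its speed limit or range.

## Working session

There is one attempt and no reset: what is moved stays moved. The work goes in short steps, Python scripts to look and compute and a tool call to move; the robot and the scene stay as the last step left them, time stands still between calls to the robot, and variables do not carry over. Pictures are saved under pics/ and viewed, at most 10 in all, crops included, and the job is handed in when it is done.

Besides the shell and the picture viewer there is one more tool, called after "Emit:" as name(argument=value, ...), one argument or row to a line, values as JSON. servo_tool: Moves the arm, as the interface text tells. Its arguments: {"type":"object","properties":{"plan":{"type":"array"}},"required":["plan"]}

```bash
ls; mkdir -p pics; cat > h.py <<'E'
import numpy as np, cv2
from workcell import readout, vision, close_job
def snap(n,f):
    im=vision.get_image(n); cv2.imwrite('pics/'+f,cv2.cvtColor(im,cv2.COLOR_RGB2BGR)); return im
def cam(n):
    p=vision.camera_params(n); K=np.array([[p['fx'],0,p['cx']],[0,p['fy'],p['cy']],[0,0,1.]]); R=cv2.Rodrigues(np.array(p['rvec'],float))[0]; return K,R,np.array(p['tvec'],float)
def at_z(n,uv,z):
    K,R,t=cam(n); d=R.T@np.linalg.solve(K,[uv[0],uv[1],1.]); c=-R.T@t; return c+d*(z-c[2])/d[2]
def proj(n,P):
    K,R,t=cam(n); q=K@(R@np.array(P,float)+t); return q[:2]/q[2]
def st():
    o=readout.get_obs(); 
    for k in ('t','qpos','ee_pos','orientation','ft_force','width'): print(k,np.round(o[k],3))
E
python3 - <<'E'
from h import *
snap('top','top0.png');snap('side','side0.png');st()
for n in('top','side'):
    K,R,t=cam(n);print(n,K[0,0],-R.T@t,R[2])
E
```

```text
pics
t 0.1
qpos [ 1.202  0.424  1.631 -0.     1.089 -0.019]
ee_pos [214.034 586.806 301.989]
orientation [-5.470e-01 -3.093e+00  2.000e-03]
ft_force [0.043 0.249 0.256]
width 88.11
top 451.7540869092696 [ 484.07287381  118.87694634 1106.30494061] [ 0.08242644 -0.00504648 -0.99658437]
side 614.6859838277551 [ 140.90931453 1227.09401314  781.32306085] [ 0.32700676 -0.80077923 -0.50181591]
```

View pics/top0.png

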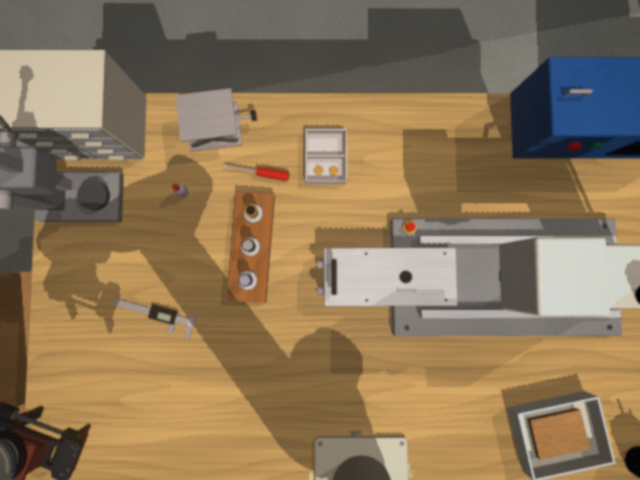

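View pics/side0.png

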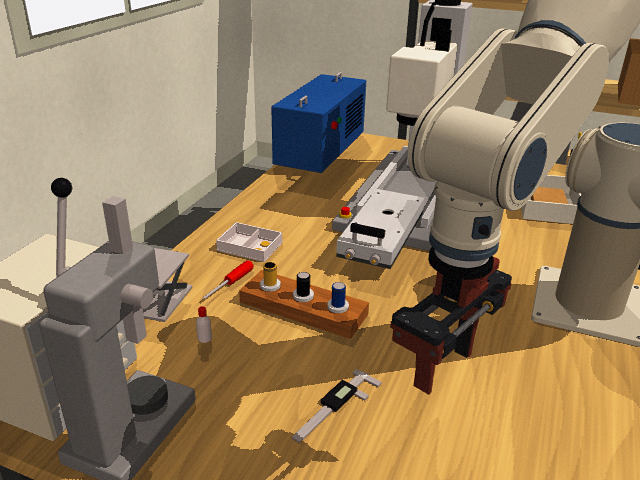

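Top view: brass nest is the farthest one in the rack at about (253,212), black at (249,245) and blue at (246,280). The window is at (405,277), the handle at (334,277), and the lens side is to the right. I'll enlarge both areas.

```bash
python3 - <<'E'
from h import *
im=cv2.imread('pics/top0.png')
a=cv2.resize(im[185:310,220:300],None,fx=4.8,fy=4.8,interpolation=cv2.INTER_CUBIC)
b=cv2.resize(im[210:335,315:395+30],None,fx=4.8,fy=4.8,interpolation=cv2.INTER_CUBIC)
c=np.hstack([a,b])[:,:800];print(a.shape,c.shape)
cv2.imwrite('pics/crop0.png',c)
E
```

```text
(600, 384, 3) (600, 800, 3)
```

View pics/crop0.png

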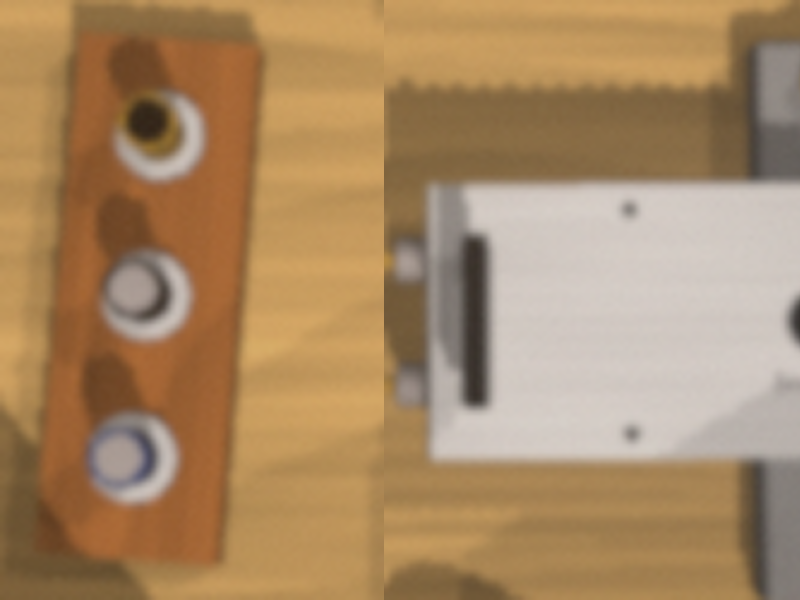

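```bash
python3 - <<'E'
from h import *
g=cv2.cvtColor(cv2.imread('pics/top0.png'),cv2.COLOR_BGR2GRAY)
def cen(x0,x1,y0,y1,th):
    m=(g[y0:y1,x0:x1]<th).astype(np.uint8);n,l,s,c=cv2.connectedComponentsWithStats(m);i=1+np.argmax(s[1:,4]);return c[i]+[x0,y0],s[i,4]
w,a=cen(393,418,265,290,90);h,b=cen(328,342,255,300,110);print(w,a,h,b)
W=at_z('top',w,74.);H=at_z('top',h,116.);print('window',W,'handle',H)
d=W-H;print('len',np.hypot(d[0],d[1]),'yaw',np.arctan2(d[1],d[0]))
f=lambda u,v:((u+.5)/4.8-.5+220,(v+.5)/4.8-.5+185)
P=[at_z('top',f(*p),40.) for p in((160,136),(147,296),(133,458))];print(np.round(P,1))
d=P[0]-P[2];print(np.hypot(d[0],d[1]),np.arctan2(d[1],d[0]))
print('brass top',at_z('top',f(148,121),84.))
# consistency in side view
for p in [P[0]]: print(proj('side',[p[0],p[1],84]),proj('side',[p[0],p[1],40]))
print('W side',proj('side',[W[0],W[1],76]))
E
```

```text
[405.24210526 276.28421053] 95 [332.96551724 275.43678161] 174
window [485.90444245 -98.25340082  74.        ] handle [487.8312155  68.6998011 116.       ]
len 166.96431980187236 yaw -1.5823366117301019
[[636.5 254.5  40. ]
 [557.  260.2  40. ]
 [477.6 266.2  40. ]]
159.35372759937798 -0.07314154009798736
brass top [637.40747401 254.71597938  84.        ]
[269.51562073 265.00806707] [269.947796   282.37809896]
W side [386.93362596 211.12025931]
```

Emit:
servo_tool(
  plan=[
    [[-0.3,0.75,-0.6,-0.1,0,0,-1],[-0.3,0.75,-0.6,-0.1,0,0,-1],[-0.3,0.75,-0.6,-0.1,0,0,-1],[-0.3,0.75,-0.6,-0.1,0,0,-1],[-0.3,0.75,-0.6,-0.1,0,0,-1]],
  ],
)

```text
t: 0.52
ee_pos: [365.0, 465.8, 282.2]
orientation: [-1.209, -2.9, 0.001]
ft_force: [-0.3, 0.1, -0.3]
width: 58.5
grasp_force: 0.0
```

Emit:
servo_tool(
  plan=[
    [[-0.3,0.75,-0.6,-0.1,0,0,-1],[-0.3,0.75,-0.6,-0.1,0,0,-1],[-0.3,0.75,-0.6,-0.1,0,0,-1],[-0.3,0.75,-0.6,-0.1,0,0,-1],[-0.3,0.75,-0.6,-0.1,0,0,-1]],
  ],
)

```text
t: 0.93
ee_pos: [515.3, 345.6, 262.2]
orientation: [-1.808, -2.569, 0.001]
ft_force: [0.3, 0.8, -1.0]
width: 56.9
grasp_force: 0.0
```

Emit:
servo_tool(
  plan=[
    [[-0.3,0.75,-0.6,-0.1,0,0,-1],[-0.3,0.75,-0.6,-0.1,0,0,-1],[-0.3,0.75,-0.6,-0.1,0,0,-1],[-0.3,0.75,-0.6,-0.1,0,0,-1],[-0.3,0,0,0,0,0,0]],
  ],
)

```text
t: 1.35
ee_pos: [638.3, 246.6, 245.5]
orientation: [2.231, 2.21, 0.0]
ft_force: [0.1, -0.7, -0.0]
width: 57.3
grasp_force: 0.0
```

Emit:
servo_tool(
  plan=[
    [[-0.3,0,0,-0.6,0,0,0],[-0.3,0,0,-0.4,0,0,0],[-0.3,0,0,0,0,0,0]],
  ],
)

```text
t: 1.6
ee_pos: [632.1, 250.2, 202.7]
orientation: [-2.22, -2.219, 0.01]
ft_force: [-1.6, -0.6, -0.3]
width: 57.4
grasp_force: 0.0
```

```bash
python3 - <<'E'
from h import *
snap('top','top1.png');im=snap('side','side1.png');st()
b=cv2.imread('pics/side1.png')[180:330,200:400]
cv2.imwrite('pics/crop1.png',cv2.resize(b,None,fx=4,fy=4,interpolation=cv2.INTER_CUBIC))
E
```

```text
t 1.7
qpos [0.36  0.614 1.554 0.    0.975 0.36 ]
ee_pos [633.547 251.214 206.07 ]
orientation [-2.221 -2.221  0.003]
ft_force [0.456 0.069 0.27 ]
width 57.012
```

View pics/crop1.png

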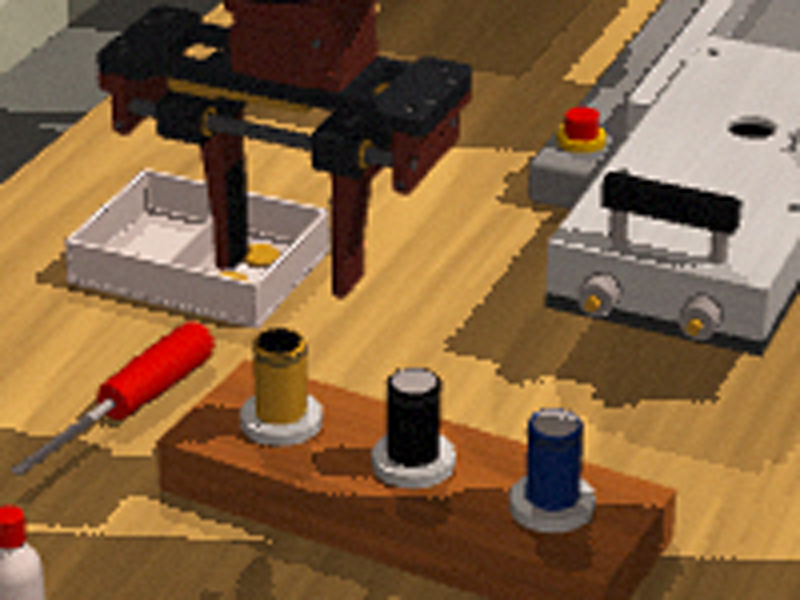

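The gripper hangs above the brass nest with fingers on either side, and the side view confirms the nest position (flange at about (270,283)). Next: descend and grip.

Emit:
servo_tool(
  plan=[
    [[-0.3,0.06,0.08,-0.5,0,0,0],[-0.3,0,0,-0.6,0,0,0],[-0.3,0,0,-0.6,0,0,0],[-0.3,0,0,-0.32,0,0,0],[-0.3,0,0,0,0,0,0]],
  ],
)

```text
t: 2.12
ee_pos: [635.2, 254.3, 123.9]
orientation: [-2.22, -2.22, 0.005]
ft_force: [-0.3, -0.4, 0.1]
width: 56.8
grasp_force: 0.0
```

Emit:
servo_tool(
  plan=[
    [[1,0,0,0,0,0,0],[1,0,0,0,0,0,0],[1,0,0,0,0,0,0],[1,0,0,0,0,0,0],[1,0,0,0,0,0,0]],
  ],
)

```text
t: 2.53
ee_pos: [637.1, 254.5, 127.1]
orientation: [2.222, 2.22, 0.003]
ft_force: [0.6, 0.5, 3.3]
width: 27.9
grasp_force: 30.1
```

Emit:
servo_tool(
  plan=[
    [[1,0,0,0.3,0,0,0],[1,0,0,0.6,0,0,0],[1,0,0,0.9,0,0,0],[1,0,0,0.9,0,0,0],[1,0,0,0.6,0,0,0]],
  ],
)

```text
t: 2.95
ee_pos: [637.2, 254.6, 262.2]
orientation: [2.221, 2.22, 0.005]
ft_force: [1.3, 1.4, -0.9]
width: 27.9
grasp_force: 30.0
```

Emit:
servo_tool(
  plan=[
    [[1,-0.17,-0.4,0,0,0,0],[1,-0.3,-0.7,0,0,0,0],[1,-0.34,-0.8,0,0,0,0],[1,-0.34,-0.8,0,0,0,0],[1,-0.34,-0.8,0,0,0,0]],
  ],
)

```text
t: 3.37
ee_pos: [575.9, 113.2, 258.7]
orientation: [2.221, 2.221, 0.0]
ft_force: [-0.6, -0.1, -0.7]
width: 27.8
grasp_force: 30.0
```

Emit:
servo_tool(
  plan=[
    [[1,-0.34,-0.8,0,0,0,0],[1,-0.34,-0.8,0,0,0,0],[1,-0.34,-0.8,0,0,0,0],[1,-0.34,-0.8,0,0,0,0],[1,-0.34,-0.8,0,0,0,0]],
  ],
)

```text
t: 3.78
ee_pos: [507.9, -47.0, 258.8]
orientation: [2.222, 2.22, 0.001]
ft_force: [-0.1, -0.2, -1.7]
width: 27.5
grasp_force: 30.0
```

Emit:
servo_tool(
  plan=[
    [[1,-0.34,-0.8,0,0,0,0],[1,-0.17,-0.4,0,0,0,0],[1,0,0,0,0,0,0],[1,0,0,0,0,0,0]],
  ],
)

```text
t: 4.12
ee_pos: [488.3, -94.3, 258.6]
orientation: [2.225, 2.218, 0.001]
ft_force: [-0.2, 0.2, -2.0]
width: 27.4
grasp_force: 30.0
```

```bash
python3 - <<'E'
from h import *
st()
E
```

```text
t 4.117
qpos [-0.215  0.298  1.944  0.     0.899 -0.212]
ee_pos [488.344 -94.32  258.646]
orientation [2.225e+00 2.218e+00 1.000e-03]
ft_force [-0.172  0.164 -1.995]
width 27.43
```

Emit:
servo_tool(
  plan=[
    [[1,0,0,-0.4,0,0,0],[1,0,0,-0.6,0,0,0],[1,0,0,-0.4,0,0,0],[1,0,0,0,0,0,0],[1,0,0,0,0,0,0]],
  ],
)

```text
t: 4.53
ee_pos: [488.7, -92.7, 201.7]
orientation: [-2.22, -2.221, 0.001]
ft_force: [-1.0, -0.2, -1.2]
width: 27.6
grasp_force: 30.0
```

```bash
python3 - <<'E'
from h import *
im=snap('side','side2.png');st()
b=cv2.imread('pics/side2.png')[160:260,320:450]
cv2.imwrite('pics/crop2.png',cv2.resize(b,None,fx=6,fy=6,interpolation=cv2.INTER_CUBIC))
f=lambda u,v,s,x,y:((u+.5)/s-.5+x,(v+.5)/s-.5+y)
print('window from side',at_z('side',f(752,127,4,200,180),76.))
e=readout.get_obs()['ee_pos'];print('pred foot',proj('side',[e[0],e[1],e[2]-116.5]), 'win',proj('side',[486,-98,76]))
E
```

```text
t 4.583
qpos [-0.212  0.391  1.977  0.     0.773 -0.212]
ee_pos [489.208 -92.933 202.42 ]
orientation [2.221 2.222 0.   ]
ft_force [ 0.139  0.583 -1.53 ]
width 27.627
window from side [483.9349773  -97.64592526  76.        ]
pred foot [385.32520633 208.21493902] win [386.86708309 211.15597864]
```

View pics/crop2.png

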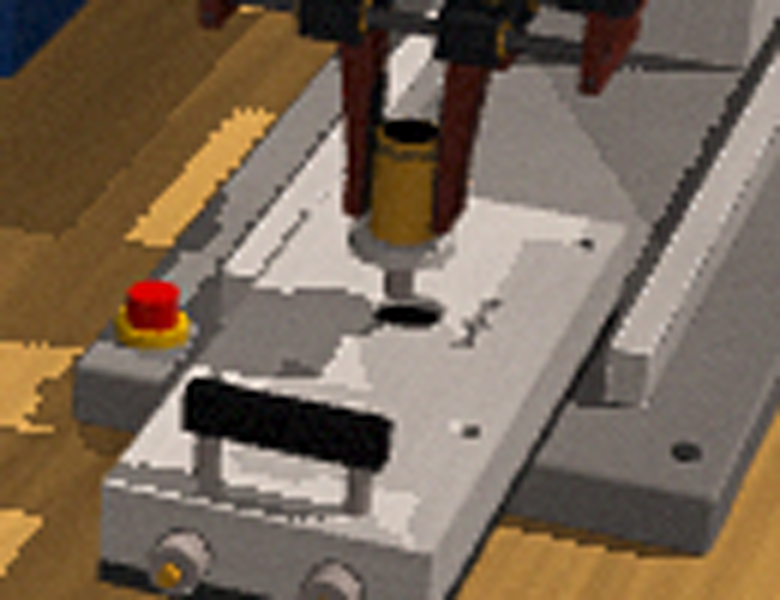

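Spigot foot at about (386,210) hangs just short of the window at (388,212), and the offset matches the estimate. I'll shift over and go down to near contact.

Emit:
servo_tool(
  plan=[
    [[1,-0.065,-0.108,0,0,0,0],[1,0,0,-0.15,0,0,0],[1,0,0,-0.15,0,0,0],[1,0,0,0,0,0,0],[1,0,0,0,0,0,0]],
  ],
)

```text
t: 5.0
ee_pos: [485.8, -98.0, 189.6]
orientation: [-2.222, -2.22, 0.0]
ft_force: [-0.0, 0.8, -2.3]
width: 27.5
grasp_force: 30.0
```

Emit:
servo_tool(
  plan=[
    [[1,0,0,-0.03,0,0,0],[1,0,0,-0.03,0,0,0],[1,0,0,0,0,0,0]],
  ],
)

```text
t: 5.25
ee_pos: [485.9, -98.0, 187.3]
orientation: [-2.222, -2.22, 0.0]
ft_force: [-0.3, 0.3, -1.9]
width: 27.4
grasp_force: 30.0
```

Emit:
servo_tool(
  plan=[
    [[1,0,0,-0.03,0,0,0],[1,0,0,0,0,0,0]],
  ],
)

```text
t: 5.42
ee_pos: [486.1, -98.0, 186.7]
orientation: [2.222, 2.22, 0.0]
ft_force: [-1.1, -0.1, 4.6]
width: 27.6
grasp_force: 30.0
```

Emit:
servo_tool(
  plan=[
    [[1,0,0,-0.01,0,0,0],[1,0,0,0,0,0,0],[1,0,0,0,0,0,0]],
  ],
)

```text
t: 5.67
ee_pos: [486.2, -98.0, 186.6]
orientation: [2.222, 2.22, 0.0]
ft_force: [-2.2, 0.4, 6.7]
width: 27.4
grasp_force: 30.0
```

Emit:
servo_tool(
  plan=[
    [[1,0.025,0,0,0,0,0],[1,0.025,0,0,0,0,0],[1,0,0.025,0,0,0,0],[1,0,0.025,0,0,0,0],[1,-0.025,0,0,0,0,0]],
  ],
)

```text
t: 6.08
ee_pos: [486.8, -96.6, 186.7]
orientation: [2.221, 2.221, -0.002]
ft_force: [-3.3, -4.0, 8.4]
width: 27.5
grasp_force: 30.0
```

Emit:
servo_tool(
  plan=[
    [[1,-0.025,0,0,0,0,0],[1,-0.025,0,0,0,0,0],[1,-0.025,0,0,0,0,0],[1,0,-0.025,0,0,0,0],[1,0,-0.025,0,0,0,0]],
  ],
)

```text
t: 6.5
ee_pos: [485.3, -97.6, 186.6]
orientation: [2.222, 2.218, 0.004]
ft_force: [3.2, 6.0, 7.6]
width: 27.6
grasp_force: 30.0
```

Emit:
servo_tool(
  plan=[
    [[1,0,-0.025,0.01,0,0,0],[1,0,-0.025,0,0,0,0],[1,0.025,0,0,0,0,0],[1,0.025,0,0,0,0,0],[1,0.025,0,0,0,0,0]],
  ],
)

```text
t: 6.92
ee_pos: [485.5, -99.4, 186.3]
orientation: [-2.219, -2.218, 0.003]
ft_force: [-6.2, 2.4, 14.3]
width: 27.5
grasp_force: 30.0
```

Emit:
servo_tool(
  plan=[
    [[1,0.025,0,0,0,0,0],[1,0.025,0,0,0,0,0],[1,0.025,0,0,0,0,0],[1,0,0.025,0,0,0,0],[1,0,0.025,0,0,0,0]],
  ],
)

```text
t: 7.33
ee_pos: [486.4, -98.1, 186.1]
orientation: [-2.216, -2.218, 0.01]
ft_force: [-11.1, -6.1, 18.7]
width: 27.8
grasp_force: 30.1
```

Emit:
servo_tool(
  plan=[
    [[1,0,0,0.05,0,0,0],[1,0,0,0.03,0,0,0],[1,0,0,0,0,0,0],[1,0,0,0,0,0,0]],
  ],
)

```text
t: 7.67
ee_pos: [489.7, -97.9, 189.1]
orientation: [-2.222, -2.22, 0.001]
ft_force: [0.9, 0.1, -2.0]
width: 27.6
grasp_force: 30.0
```

```bash
python3 - <<'E'
from h import *
im=snap('side','side3.png');st()
b=cv2.imread('pics/side3.png')[160:260,320:450]
cv2.imwrite('pics/crop3.png',cv2.resize(b,None,fx=6,fy=6,interpolation=cv2.INTER_CUBIC))
E
```

```text
t 7.717
qpos [-0.221  0.416  1.98   0.     0.746 -0.221]
ee_pos [489.773 -97.891 189.091]
orientation [-2.222e+00 -2.220e+00  1.000e-03]
ft_force [ 0.02   0.102 -1.723]
width 27.362
```

View pics/crop3.png

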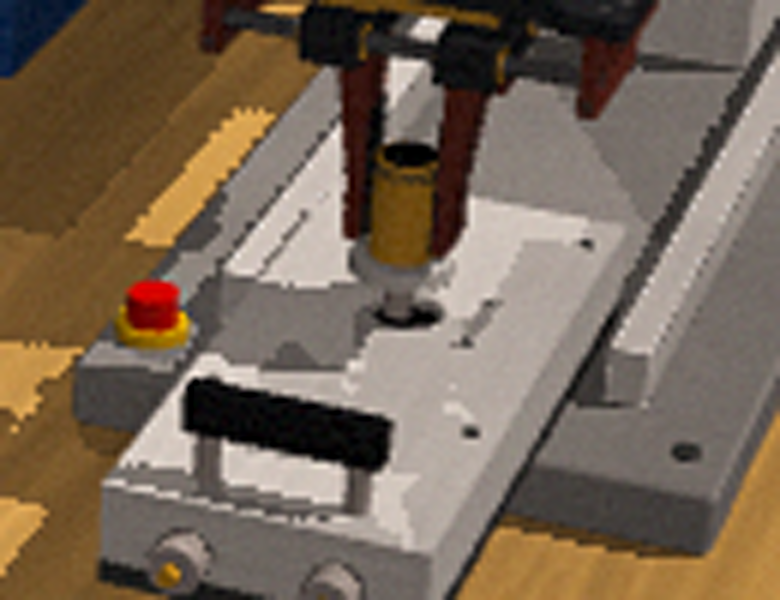

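The slide has not moved, and the spigot stands in the window slightly to +x. Dragging along +x jams, so I'll search with light sweeps along -x.

Emit:
servo_tool(
  plan=[
    [[1,0.04,0,-0.04,0,0,0],[1,0,0,-0.03,0,0,0],[1,-0.025,0,0,0,0,0],[1,-0.025,0,0,0,0,0],[1,-0.025,0,0,0,0,0]],
  ],
)

```text
t: 8.13
ee_pos: [489.3, -98.1, 186.9]
orientation: [2.221, 2.22, 0.002]
ft_force: [2.7, -0.1, 1.2]
width: 27.7
grasp_force: 30.0
```

Emit:
servo_tool(
  plan=[
    [[1,-0.025,0,0,0,0,0],[1,-0.025,0,0,0,0,0],[1,-0.025,0,0,0,0,0],[1,-0.025,0,0,0,0,0],[1,-0.025,0,0,0,0,0]],
  ],
)

```text
t: 8.55
ee_pos: [483.4, -98.0, 186.7]
orientation: [2.222, 2.221, -0.0]
ft_force: [1.7, -0.1, -0.1]
width: 27.2
grasp_force: 30.0
```

Emit:
servo_tool(
  plan=[
    [[1,-0.025,0,0,0,0,0],[1,-0.025,0,0,0,0,0],[1,-0.025,0,0,0,0,0],[1,0,0,0,0,0,0]],
  ],
)

```text
t: 8.88
ee_pos: [479.7, -97.8, 186.3]
orientation: [-2.221, -2.22, 0.001]
ft_force: [0.5, -0.3, -1.6]
width: 27.3
grasp_force: 30.0
```

Emit:
servo_tool(
  plan=[
    [[1,0,0.05,0.08,0,0,0],[1,0.28,0,0,0,0,0],[1,0,0,-0.06,0,0,0],[1,0,0,-0.03,0,0,0],[1,-0.025,0,0,0,0,0]],
  ],
)

```text
t: 9.3
ee_pos: [492.7, -96.2, 187.0]
orientation: [2.22, 2.218, 0.004]
ft_force: [2.7, 1.3, 2.3]
width: 27.7
grasp_force: 30.0
```

Emit:
servo_tool(
  plan=[
    [[1,-0.025,0,0,0,0,0],[1,-0.025,0,0,0,0,0],[1,-0.025,0,-0.003,0,0,0],[1,-0.025,0,-0.003,0,0,0],[1,-0.025,0,-0.003,0,0,0]],
  ],
)

```text
t: 9.72
ee_pos: [487.3, -96.3, 186.8]
orientation: [2.22, 2.218, 0.004]
ft_force: [6.1, -0.0, 6.3]
width: 27.6
grasp_force: 30.0
```

Emit:
servo_tool(
  plan=[
    [[1,-0.025,0,-0.003,0,0,0],[1,-0.025,0,-0.003,0,0,0],[1,-0.025,0,-0.003,0,0,0],[1,-0.025,0,-0.003,0,0,0],[1,-0.025,0,-0.003,0,0,0]],
  ],
)

```text
t: 10.13
ee_pos: [480.7, -96.0, 185.5]
orientation: [2.222, 2.221, -0.0]
ft_force: [0.4, 0.2, -2.0]
width: 27.4
grasp_force: 30.0
```

At x≈480.5 the foot is already 1.2 mm below the face with no contact, so it may be in the hole. I'll test by going down.

Emit:
servo_tool(
  plan=[
    [[1,0,0,-0.03,0,0,0],[1,0,0,-0.03,0,0,0],[1,0,0,0,0,0,0]],
  ],
)

```text
t: 10.38
ee_pos: [480.1, -96.0, 182.3]
orientation: [-2.221, -2.22, 0.002]
ft_force: [1.7, -1.7, -2.1]
width: 27.6
grasp_force: 30.0
```

Emit:
servo_tool(
  plan=[
    [[1,0,0,-0.05,0,0,0],[1,0,0,-0.05,0,0,0],[1,0,0,0,0,0,0]],
  ],
)

```text
t: 10.63
ee_pos: [480.3, -95.9, 178.3]
orientation: [-2.222, -2.22, 0.001]
ft_force: [1.6, -0.9, -2.8]
width: 27.5
grasp_force: 30.0
```

Emit:
servo_tool(
  plan=[
    [[1,0,0,-0.05,0,0,0],[1,0,0,-0.05,0,0,0],[1,0,0,0,0,0,0]],
  ],
)

```text
t: 10.88
ee_pos: [480.4, -95.9, 174.4]
orientation: [-2.222, -2.22, 0.001]
ft_force: [0.4, -0.9, -3.5]
width: 27.6
grasp_force: 30.0
```

Emit:
servo_tool(
  plan=[
    [[1,0,0,-0.03,0,0,0],[1,0,0,-0.03,0,0,0],[1,0,0,0,0,0,0],[1,0,0,0,0,0,0]],
  ],
)

```text
t: 11.22
ee_pos: [480.6, -95.9, 172.3]
orientation: [-2.222, -2.22, 0.0]
ft_force: [0.1, -0.7, -3.0]
width: 27.5
grasp_force: 30.0
```

Emit:
servo_tool(
  plan=[
    [[1,0,0,-0.02,0,0,0],[1,0,0,-0.02,0,0,0],[1,0,0,0,0,0,0]],
  ],
)

```text
t: 11.47
ee_pos: [480.7, -95.9, 171.1]
orientation: [-2.222, -2.22, 0.0]
ft_force: [-1.6, 0.2, 1.1]
width: 27.6
grasp_force: 30.0
```

Emit:
servo_tool(
  plan=[
    [[1,0,0,-0.02,0,0,0],[1,0,0,0,0,0,0],[1,0,0,0,0,0,0]],
  ],
)

```text
t: 11.72
ee_pos: [480.6, -96.0, 170.9]
orientation: [-2.222, -2.221, 0.0]
ft_force: [-3.4, -1.0, 11.5]
width: 27.8
grasp_force: 30.0
```

Emit:
servo_tool(
  plan=[
    [[0.1,0,0,0,0,0,0],[-0.3,0,0,0,0,0,0],[-0.3,0,0,0,0,0,0],[-0.3,0,0,0.2,0,0,0],[-0.3,0,0,0.4,0,0,0]],
  ],
)

```text
t: 12.13
ee_pos: [479.7, -95.7, 193.2]
orientation: [-2.22, -2.218, 0.003]
ft_force: [-0.5, 0.4, 0.1]
width: 55.5
grasp_force: 0.0
```

Emit:
servo_tool(
  plan=[
    [[-0.3,0,0,0.8,0,0,0],[-0.3,0,0.3,0.8,0,0,0],[0.5,0,0.9,0.3,0,0,0],[1,0,0.9,0,0,0,0],[1,0,0.9,0,0,0,0]],
  ],
)

```text
t: 12.55
ee_pos: [481.2, 25.0, 272.0]
orientation: [2.223, 2.217, 0.004]
ft_force: [0.3, 0.4, 0.0]
width: 40.4
grasp_force: 0.0
```

```bash
python3 - <<'E'
from h import *
im=snap('side','side4.png');snap('top','top4.png');st()
b=cv2.imread('pics/side4.png')[160:260,320:450]
b2=cv2.imread('pics/top4.png')[215:340,315:445]
cv2.imwrite('pics/crop4.png',np.hstack([cv2.resize(b,(400,308),interpolation=cv2.INTER_CUBIC),cv2.resize(b2,(400,385),interpolation=cv2.INTER_CUBIC)[:308]]))
print(proj('side',[480.5,-96,84]),proj('side',[480.5,-96,128]))
E
```

```text
t 12.65
qpos [3.200e-02 2.570e-01 1.967e+00 1.000e-03 9.160e-01 2.800e-02]
ee_pos [480.691  27.664 271.062]
orientation [2.217e+00 2.225e+00 2.000e-03]
ft_force [0.394 0.334 0.325]
width 32.68
[389.01227934 209.05317022] [390.39447424 193.00937081]
```

View pics/crop4.png

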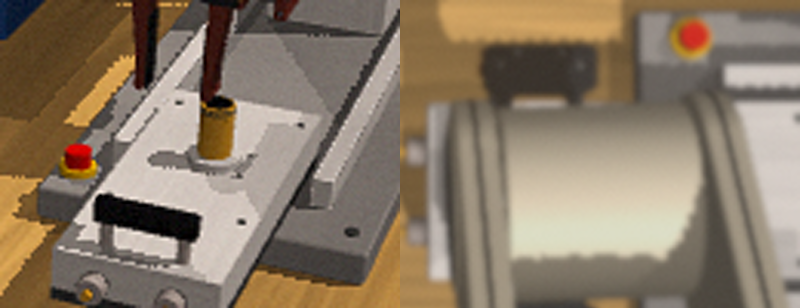

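The nest stands seated with its flange on the cover (crop about (213,160)), and the slide is unmoved. Next: go behind the handle with the fingers shut.

Emit:
servo_tool(
  plan=[
    [[1,0.15,0.9,0,0,0,0],[1,0,0.9,0,0,0,0],[1,0,0.2,-0.3,0,0,0],[1,0,0,-0.7,0,0,0],[1,0,0,-0.7,0,0,0]],
  ],
)

```text
t: 13.07
ee_pos: [487.7, 104.7, 202.6]
orientation: [2.219, 2.221, 0.004]
ft_force: [0.9, -0.2, -0.4]
width: 1.0
grasp_force: 0.0
```

Emit:
servo_tool(
  plan=[
    [[1,0,0,-0.5,0,0,0],[1,0,0,-0.2,0,0,0],[1,0,0,0,0,0,0],[1,0,0,0,0,0,0]],
  ],
)

```text
t: 13.4
ee_pos: [487.1, 103.7, 174.5]
orientation: [-2.223, -2.22, 0.0]
ft_force: [-0.8, 0.0, 1.0]
width: 0.4
grasp_force: 0.0
```

Emit:
servo_tool(
  plan=[
    [[1,0,-0.2,0,0,0,0],[1,0,-0.15,0,0,0,0],[1,0,-0.1,0,0,0,0],[1,0,-0.1,0,0,0,0],[1,0,-0.1,0,0,0,0]],
  ],
)

```text
t: 13.82
ee_pos: [487.3, 78.1, 175.1]
orientation: [2.224, 2.219, 0.004]
ft_force: [-1.3, 7.8, 4.6]
width: 0.3
grasp_force: 3.6
```

Emit:
servo_tool(
  plan=[
    [[1,0,-0.1,0,0,0,0],[1,0,-0.15,0,0,0,0],[1,0,-0.2,0,0,0,0],[1,0,-0.2,0,0,0,0],[1,0,-0.2,0,0,0,0]],
  ],
)

```text
t: 14.23
ee_pos: [487.3, 44.3, 175.1]
orientation: [2.223, 2.22, 0.004]
ft_force: [-0.6, 7.2, 4.7]
width: 0.4
grasp_force: 4.2
```

Emit:
servo_tool(
  plan=[
    [[1,0,-0.2,0,0,0,0],[1,0,-0.2,0,0,0,0],[1,0,-0.2,0,0,0,0],[1,0,-0.2,0,0,0,0],[1,0,-0.2,0,0,0,0]],
  ],
)

```text
t: 14.65
ee_pos: [487.3, 4.2, 175.1]
orientation: [2.223, 2.219, 0.004]
ft_force: [-0.0, 8.5, 4.9]
width: 0.5
grasp_force: 4.2
```

Emit:
servo_tool(
  plan=[
    [[1,0,-0.2,0,0,0,0],[1,0,-0.2,0,0,0,0],[1,0,-0.2,0,0,0,0],[1,0,-0.2,0,0,0,0],[1,0,-0.2,0,0,0,0]],
  ],
)

```text
t: 15.07
ee_pos: [487.3, -35.8, 175.1]
orientation: [2.223, 2.219, 0.004]
ft_force: [0.2, 8.3, 4.8]
width: 0.3
grasp_force: 4.2
```

Emit:
servo_tool(
  plan=[
    [[1,0,-0.1,0,0,0,0],[1,0,-0.1,0,0,0,0],[1,0,-0.1,0,0,0,0],[1,0,-0.1,0,0,0,0],[1,0,-0.1,0,0,0,0]],
  ],
)

```text
t: 15.48
ee_pos: [487.3, -55.9, 175.1]
orientation: [2.223, 2.219, 0.003]
ft_force: [1.3, 7.8, 4.8]
width: 0.7
grasp_force: 3.6
```

Travel is now about 139 mm. I'll keep creeping until the stop is felt.

Emit:
servo_tool(
  plan=[
    [[1,0,-0.08,0,0,0,0],[1,0,-0.08,0,0,0,0],[1,0,-0.08,0,0,0,0],[1,0,0,0,0,0,0]],
  ],
)

```text
t: 15.82
ee_pos: [487.3, -66.0, 175.0]
orientation: [2.222, 2.219, 0.002]
ft_force: [1.1, 1.4, 1.8]
width: 0.3
grasp_force: 0.8
```

Emit:
servo_tool(
  plan=[
    [[1,0,-0.05,0,0,0,0],[1,0,-0.05,0,0,0,0],[1,0,-0.05,0,0,0,0]],
  ],
)

```text
t: 16.07
ee_pos: [487.3, -71.3, 174.9]
orientation: [2.222, 2.219, 0.003]
ft_force: [0.9, 7.2, 5.8]
width: 0.5
grasp_force: 3.3
```

Emit:
servo_tool(
  plan=[
    [[1,0,-0.05,0,0,0,0],[1,0,-0.05,0,0,0,0],[1,0,-0.05,0,0,0,0]],
  ],
)

```text
t: 16.32
ee_pos: [487.3, -77.3, 174.9]
orientation: [2.222, 2.22, 0.003]
ft_force: [1.3, 6.5, 6.1]
width: 0.6
grasp_force: 3.3
```

Emit:
servo_tool(
  plan=[
    [[1,0,-0.05,0,0,0,0],[1,0,-0.05,0,0,0,0],[1,0,-0.05,0,0,0,0]],
  ],
)

```text
t: 16.57
ee_pos: [487.3, -83.3, 174.9]
orientation: [2.222, 2.22, 0.003]
ft_force: [0.9, 7.0, 5.9]
width: 0.7
grasp_force: 3.3
```

Emit:
servo_tool(
  plan=[
    [[1,0,-0.05,0,0,0,0],[1,0,-0.05,0,0,0,0],[1,0,-0.05,0,0,0,0]],
  ],
)

```text
t: 16.82
ee_pos: [487.3, -89.3, 174.9]
orientation: [2.222, 2.22, 0.003]
ft_force: [1.0, 6.8, 6.3]
width: 0.4
grasp_force: 3.3
```

Emit:
servo_tool(
  plan=[
    [[1,0,-0.05,0,0,0,0],[1,0,-0.05,0,0,0,0]],
  ],
)

```text
t: 16.98
ee_pos: [487.3, -93.3, 174.9]
orientation: [2.222, 2.22, 0.003]
ft_force: [1.0, 7.1, 5.8]
width: 0.6
grasp_force: 3.3
```

Emit:
servo_tool(
  plan=[
    [[1,0,-0.05,0,0,0,0],[1,0,-0.05,0,0,0,0]],
  ],
)

```text
t: 17.15
ee_pos: [487.3, -96.5, 174.9]
orientation: [-2.224, -2.218, -0.005]
ft_force: [3.3, 25.5, 8.8]
width: 0.4
grasp_force: 12.6
```

The stop is felt, with total travel about 180 mm. I'll back off, rise, and check.

Emit:
servo_tool(
  plan=[
    [[1,0,0.1,0,0,0,0],[1,0,0.4,0,0,0,0],[1,0,0.8,0,0,0,0],[1,0,0.8,0.5,0,0,0],[1,0,0.8,0.8,0,0,0]],
  ],
)

```text
t: 17.57
ee_pos: [484.8, 16.7, 222.1]
orientation: [-2.221, -2.217, 0.007]
ft_force: [0.9, 0.8, -0.4]
width: 0.6
grasp_force: 0.0
```

Emit:
servo_tool(
  plan=[
    [[1,0,0.8,0.8,0,0,0],[1,0,0.8,0.5,0,0,0],[1,0,0,0,0,0,0],[1,0,0,0,0,0,0],[1,0,0,0,0,0,0]],
  ],
)

```text
t: 17.98
ee_pos: [486.2, 76.8, 272.5]
orientation: [-2.221, -2.221, 0.002]
ft_force: [-0.7, -0.4, -0.4]
width: 0.6
grasp_force: 0.0
```

```bash
python3 - <<'E'
from h import *
snap('side','side5.png');st()
b=cv2.imread('pics/side5.png')[100:340,190:510]
cv2.imwrite('pics/crop5.png',cv2.resize(b,None,fx=2.5,fy=2.5,interpolation=cv2.INTER_CUBIC))
E
```

```text
t 18.033
qpos [ 1.320e-01  2.720e-01  1.943e+00 -1.000e-03  9.290e-01  1.330e-01]
ee_pos [486.012  76.352 272.044]
orientation [-2.222 -2.22   0.003]
ft_force [-0.281  0.812 -0.457]
width 0.34
```

View pics/crop5.png

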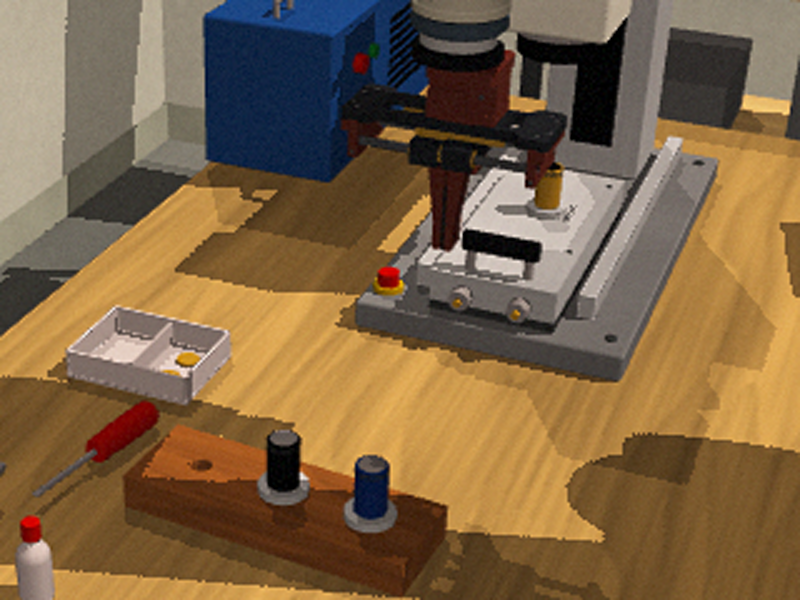

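The slide is fully in, the nest is seated upright under the lens at about (549,190), and the bystanders are in place. The gripper hangs free.

```bash
python3 -c "
from workcell import close_job
print(close_job())"
```

```text
the job is handed in; nothing more can be done
None
```

The brass nest is seated in the socket, the slide was pushed in until I felt the stop (about 180 mm of travel), the arm is clear, and the job is handed in; no verdict was returned.

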